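Borescope inspection of a ported valve sleeve

ROBOT

A 6-joint arm with a two-finger parallel gripper is mounted at the origin on the work surface. World frame = base frame: x ahead of the robot, y to its left, z up, the work surface at z = 0. Lengths are in m, angles in degrees, forces in N, time in s.
With the tool pointing down it reaches from about 0.3 to 0.85 m from the base axis. Payload 5.4 kg.
Tool frame: the origin (TCP) lies on the front face of the gripper's body, between the roots of the fingers; the fingertips stand 73 mm ahead of it and the grasp point (between the pads) lies 54 mm ahead of it; z points along the fingers, y is the line along which they close (so a half turn about z gives the same grasp; the last joint's range is limited). The gripper opens to 85 mm and grips with 20 to 120 N. Pads are 22 mm wide; open, the fingers measure 114 mm over their backs; the gripper's body (76 mm by 85 mm) begins 54 mm behind the grasp point. The pads swing forward as they close: fully open they stand 13 mm farther back than shut.
Start: joints at [55.342, 9.076, 91.501, -0, 79.423, -12.038], TCP at [0.221, 0.531, 0.304] pointing down, gripper open.
Joint ranges: [-166.64, 166.64], [-54.1, 131.32], [10.49, 154.53], [-73.88, 253.88], [9.74, 151.15], [-171.62, 171.62]. Speed limits (degrees/s): [147.25, 147.25, 180, 180, 180, 180].

INTERFACE

Orientations are given as [roll, pitch, yaw] about the fixed x, y, z axes, in that order (R = Rz(yaw) Ry(pitch) Rx(roll)).
In Python, from rig import observe, camera, camera_model, sign_off, find_in, outline_of, landmark_of gives the robot as it stands.
- The arm moves only by the tool jog_arm, never from a script. Its argument "commands" is a list of rows, each a list of 3 entries, a list of its own where there are three numbers: the turn, a rotation vector about the world's x, y, z in rad, then the shift along the world's x, y, z in cm, then the opening, from 0 (shut) to 1 (fully open). In form: [[[rx, ry, rz], [x, y, z], gripper], ...]. A call has 1 to 20 rows; each row is the pose to reach, as a shift and turn from the pose commanded when the call began; what a row does not reach only later rows make up. A row lasts 1/8 s, in which the tool goes at most 62.5 mm and 10.7 degrees, less where a joint would pass 70% of its speed; a pose out of reach is approached as far as the arm can. A call with a gripper value outside its range is refused whole. The fingers move at their own pace and stop on an object; "force" is the grip in N (left out, the last holds). Time passes only in rows, so rows that repeat a pose let the fingers close. It gives the time, the measured TCP pose, the force, the opening and the grip force at its end, in the units of the state.
- observe(): the state, without advancing time (a new reading comes with each control period).
- camera(name): name is "side" or "top"; returns (picture, depth): 480x640x3 uint8, blue, green, red; 480x640 float32, m along the optical axis (not along the pixel's ray), 0 where there is no reading.
- camera_model(name): a dict with "fovy" (degrees; the focal length in pixels is half the picture's height over the tangent of half this angle, whatever the lens; pixels are square), "cx", "cy" (the principal point, pixels), "k1" (the pictures are not rectified: a ray, as slopes to the right and down, at radius r is drawn at 1 + k1 r^2 times it, then the intrinsics apply), "pose" (4x4, takes a point from camera to world coordinates). Camera axes: x right, y down, z forward; pixel columns grow to the right and rows downward; lengths in m; the calibration is good to about 2 mm. A picture is of the moment at which its call begins. camera_model takes no time and is no camera call.
- sign_off(): hands the job in; it is judged then, once.
Trained networks look in the newest picture that a camera, given by its name, has taken for a name from the list of things; names that differ only in an ending like _2 or _b are one class to them, and where a whole thing is asked for, a point or a joint stands for the part that bears it (a point fixed in the world has none). Each returns a list of dicts, best first, with "score" (0 to 1); they miss things now and then, are a little off and sometimes report something else, mostly with a low value. They report only what shows in the picture. A call takes as long as a camera call. They do not tell look-alikes from the thing itself.
- find_in(camera, target): "position" ([row, column] in pixels, amid what is visible of it).
- outline_of(camera, target): "region" (480x640 bool, what is visible of it) and "position" ([row, column] in pixels, amid what is visible of it).
- landmark_of(camera, target): "position" ([row, column] in pixels: a listed point, or the origin of a listed thing).
The state is a dict: "t": time; "qpos": joint angles; "qvel": joint speeds; "joint_torque": joint torques, N m; "tool_pos": TCP position; "eef_rot": TCP orientation; "wrist_force": force on the tool from outside, world axes, zero at the start; "ft_torque": the same for the moment, N m; "width": finger opening in m; "gripper_force": force on a finger pad.
Only numpy, scipy, OpenCV 4.12 (cv2) and the standard library are available. Lean on these libraries where they do the work, as an engineer would, in place of code of your own. Each camera call takes 0.05 s, during which the arm holds its last target. There are 200 camera calls.

TASK

Take the slim borescope with the blue cap, lift it up and off its hook on the rack, and lower its rod upright into the bore of the aluminium sleeve held in the chuck, without letting it touch the sleeve or the chuck, until the black viewing window near its tip is level with the ring of cross holes. Finish while still gripping the borescope there, keeping it still, upright and centred in the bore. Leave everything else on the bench where it is.

Things in the scene. Friction and masses are not known exactly. Their poses are not given: they have to be found in the camera images.
- scope: slim borescope to use: black body, blue cap, hanging upright on either rack hook, tip 35 mm above the table. Origin at the rod's tip; z up the axis, +x to the hanging clip at its back. By height over the tip: rod 8 mm dia. to 88 mm; collar 24 mm dia. to 108; body 30 (x) by 36 (y) mm to 178; cap to 182. 0.2-0.3 kg. Nothing stands above the cap. 25 mm of straight lift frees the clip
- scope_grip (a point): where to grip: on the borescope's axis in its black body, 150 mm above the rod's tip, 32 mm below the cap's top; axes as scope. The flat sides (36 mm apart along y) are free. The clip at the back reaches x = 31 mm, 14 mm wide in y: a bridge 160 to 164 mm above the tip with a leg hanging down to 136 mm
- scope_window (a point): centre of the black viewing window band (8 mm tall) of the slim borescope, on the rod axis, 10 mm above the tip; axes as scope
- rack: fixed grey steel rack of both borescopes. Origin at the foot of its column, on the table; z up. Two upturned hooks at y = +60 and -60 mm; a scope hangs with its axis 55 mm in front of the column (x = -55 mm), its clip over the hook's upturned tongue (top 195 mm above the table, the rack's highest part), its body leaning lightly on a rubber rest. Base plate 130 by 180 mm
- fixture: fixed white base plate 140 by 140 mm with a steel three-jaw chuck (104 mm dia., jaws up to 55 mm high) that holds the aluminium valve sleeve upright. Origin on the table, on the bore axis; z up. Sleeve: outside 40 mm, bore 22 mm dia., open top 110 mm above the table (the highest part), bore bottom (chuck face) at 38 mm
- bore_mouth (a point): centre of the sleeve's open top end, on the bore axis, 110 mm above the table; z up along the bore
- bore_ports (a point): point on the bore axis level with the middle of the ring of four cross holes (8 mm wide and tall) through the sleeve wall, in the foot of a dark groove 16 mm tall around the sleeve; 40 mm below the mouth, 70 mm above the table; z up
- fat_scope_grip (a point): bystander: thick borescope with grey body, orange cap and 14 mm rod, otherwise of the same size, hanging on the other hook 120 mm away, its cap's top 217 mm above the table; the point is on its axis, 150 mm above its tip. A borescope carried across it at low height would strike it: leave the rack by its front, towards -x
- spare_sleeve_mid (a point): bystander: spare plain aluminium sleeve standing on the table, 40 mm diameter, 72 mm tall; its centre
- mount_disc_mid (a point): bystander: aluminium specimen mount, disc 72 mm diameter, 20 mm tall; its centre
- screwdriver_grip (a point): bystander: red screwdriver, 170 mm long, lying; the point is in its handle
- cleaner_mid (a point): bystander: white lens cleaner bottle with blue cap, 48 mm diameter, 110 mm tall; its centre
- ring_gauge_mid (a point): bystander: steel ring gauge, 60 mm diameter, 18 mm tall; its centre
- dish_mid (a point): bystander: white dish, 84 mm diameter, 22 mm tall; its centre
There are look-alikes about, which are no part of the job. Leave any green look-alike of the scope alone.

How it is judged (in metres and radians):
On the way, in this order (a step that is already met when the one before it is completed fails the run):
1. the slim borescope is in the gripper, lifted up and off its hook, clear of the rack (z of scope in the frame of rack above 0.065 m and contact force between scope and rack below 0.1 N and contact force between the fingers and scope above 1 N), for 0.2 s.
2. its window has entered the bore of the sleeve from above (z of scope_window in the frame of bore_mouth below -0.002 m and horizontal distance between scope_window and bore_mouth below 0.007 m), for 0.05 s.
At the end, for the whole second after the job is handed in: The gripper still holds the slim borescope, at rest (under 10 mm/s): its window is within 5 mm of the height of the cross holes and within 3.5 mm of the bore axis, the rod leans less than 4 degrees, and it touches neither the sleeve nor the fixture, so that only the gripper carries it (horizontal distance between scope_window and bore_ports below 0.0035 m and z of scope_window in the frame of bore_ports between -0.005 and 0.005 m and angle between scope_window's own z axis and vertical below 0.07 rad and contact force between scope and fixture below 0.05 N and contact force between the fingers and scope above 1 N and linear speed of scope below 0.01 m/s and angular speed of scope below 0.1 rad/s); the arm keeps its last pose, push and grip.
It fails at once if the borescope touches the sleeve or its fixture (over 0.3 N) (contact force between scope and fixture above 0.3 N).
It fails at once if another thing on the bench is moved by more than 15 mm (distance of any of fat_scope_grip, spare_sleeve_mid, mount_disc_mid, screwdriver_grip, cleaner_mid, ring_gauge_mid, dish_mid from where it was at the start of the episode above 0.015 m).
It also fails if it takes over 54 s, if anything falls off the work surface, if the arm or the gripper's body presses on something with over 40 N, if the wrist force passes 120 N, or if a joint passes its speed limit or range.

## Working session

There is one attempt and no reset: what is moved stays moved. The work goes in short steps, Python scripts to look and compute and a tool call to move; the robot and the scene stay as the last step left them, time stands still between calls to the robot, and variables do not carry over. Pictures are saved under pics/ and viewed, at most 10 in all, crops included, and the job is handed in when it is done.

Besides the shell and the picture viewer there is one more tool, called after ">>>" by a JSON object that holds its "name" and its "arguments". jog_arm: Moves the arm, as the interface text tells. Its arguments: {"type":"object","properties":{"commands":{"type":"array"},"force":{"type":"number"}},"required":["commands"]}

```bash
mkdir -p pics
cat > h.py <<'E'
import numpy as np,cv2
from rig import *
def K(n):
    m=camera_model(n); f=240/np.tan(np.radians(m["fovy"])/2); return m,f
def ray(n,rc):
    m,f=K(n); d=np.array([(rc[1]-m["cx"])/f,(rc[0]-m["cy"])/f]); u=d.copy()
    for _ in range(30): u=d/(1+m["k1"]*(u@u))
    P=np.array(m["pose"]); return P[:3,3],P[:3,:3]@np.array([u[0],u[1],1])
def at_z(n,rc,z):
    o,d=ray(n,rc); return o+d*(z-o[2])/d[2]
def at_d(n,rc,dep):
    o,d=ray(n,rc); return o+d*dep
def proj(n,p):
    m,f=K(n);P=np.array(m["pose"]); c=P[:3,:3].T@(np.array(p)-P[:3,3]); u=c[:2]/c[2]; u=u*(1+m["k1"]*(u@u)); return np.array([u[1]*f+m["cy"],u[0]*f+m["cx"]])
def tri(r1,r2):
    (o1,d1),(o2,d2)=r1,r2; A=np.c_[d1,-d2]; s=np.linalg.lstsq(A,o2-o1,rcond=None)[0]; a=o1+s[0]*d1;b=o2+s[1]*d2; return (a+b)/2,np.linalg.norm(a-b)
E
python3 - <<'E'
from h import *
np.set_printoptions(precision=4,suppress=True)
for n in("side","top"):
    p,d=camera(n); cv2.imwrite(f"pics/{n}1.png",p); np.save(f"{n}d.npy",d)
    print(n,np.array(camera_model(n)["pose"]),camera_model(n)["fovy"])
    for t in("scope","scope_grip","scope_window","rack","fixture","bore_mouth","bore_ports","fat_scope_grip"):
        print(t,[(np.round(x["position"],1),round(x["score"],2)) for x in landmark_of(n,t)[:4]])
print(observe())
E
```

```text
side [[ 0.9791 -0.1248  0.1606  0.2818]
 [-0.2033 -0.5784  0.79   -1.0164]
 [-0.0057 -0.8061 -0.5917  0.9798]
 [ 0.      0.      0.      1.    ]] 51.37255447796879
scope [(array([243.8, 332.8]), 0.9), (array([231.1, 218.6]), 0.88), (array([182.9, 264.8]), 0.58)]
scope_grip [(array([202.8, 330.2]), 0.91), (array([226.9, 263.6]), 0.59), (array([202.2, 251.4]), 0.47)]
scope_window [(array([226.9, 221.5]), 0.97), (array([183.1, 268.2]), 0.67), (array([239.4, 327.5]), 0.65), (array([227.1, 341.3]), 0.5)]
rack [(array([261.3, 350.7]), 0.76)]
fixture [(array([345.2, 329.7]), 0.87), (array([218.2, 291.5]), 0.68)]
bore_mouth [(array([314.6, 332.2]), 0.65), (array([202. , 328.5]), 0.64)]
bore_ports [(array([329.3, 329.4]), 0.58)]
fat_scope_grip [(array([226.4, 337.9]), 0.97), (array([316.3, 333.9]), 0.73), (array([347. , 330.2]), 0.28)]
top [[-0.0229 -0.9879  0.1535  0.2951]
 [-0.9997  0.0239  0.0045  0.1065]
 [-0.0081 -0.1533 -0.9881  1.3651]
 [ 0.      0.      0.      1.    ]] 57.314480425558564
scope [(array([265.5, 127.3]), 0.82), (array([267.9, 502.4]), 0.63), (array([213. , 271.2]), 0.59
[... 308 characters left out ...]
.62)]
fixture [(array([241.8, 401.9]), 0.79)]
bore_mouth [(array([237.6, 409.2]), 0.65)]
bore_ports [(array([238.9, 406.6]), 0.79), (array([202.1, 267. ]), 0.29)]
fat_scope_grip [(array([203.2, 312.9]), 0.57)]
{'t': 0.9, 'qpos': array([ 55.344 ,   9.0755,  91.5002,  -0.0001,  79.4232, -12.0367]), 'qvel': array([ 0.1156, -0.023 , -0.0639,  0.0276, -0.0888,  0.0598]), 'joint_torque': array([ -0.0017, -39.6026, -33.1697,  -0.0005,   0.0007,   0.    ]), 'tool_pos': array([0.2212, 0.5308, 0.3039]), 'eef_rot': array([179.999 ,   0.0003, 157.3807]), 'wrist_force': array([ 1.1216, -0.6132,  0.6852]), 'ft_torque': array([-0.0207, -0.0512, -0.0358]), 'gripper_force': 0.0, 'width': 0.08544352462490631}
```

View pics/side1.png

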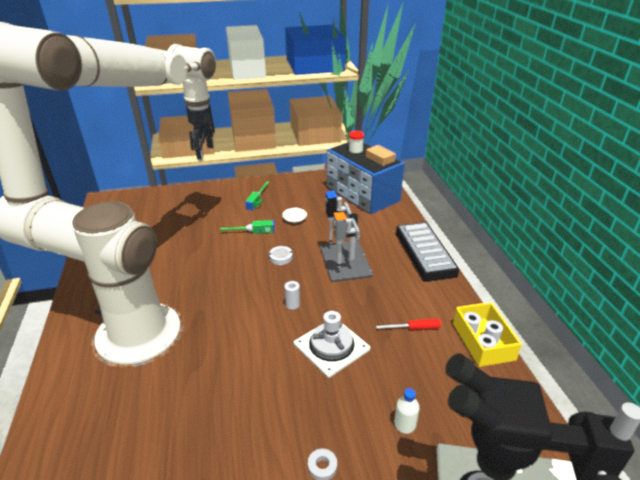

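View pics/top1.png

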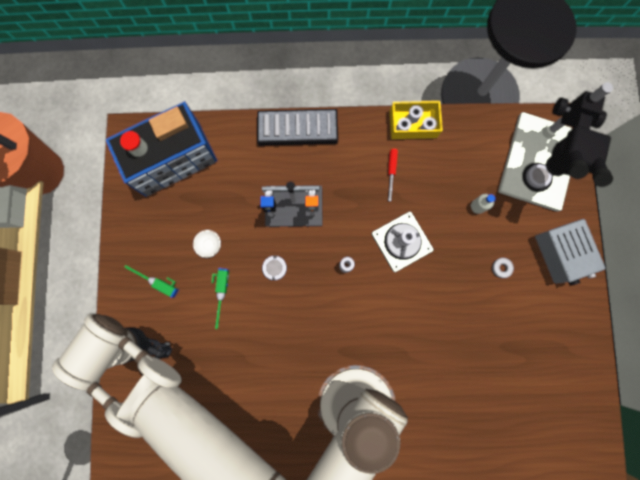

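Candidates for the scope, in the top picture: blue cap at (row 201, col 267) on the rack hook, and green look-alikes lying at (283, 222) and (285, 160). The orange-capped bystander is at (200, 312). The hanging blue-capped one with the black body fits, so I'll confirm it in a crop and measure it.

Run:
```python
from h import *
np.set_printoptions(precision=4,suppress=True)
im={n:cv2.imread(f"pics/{n}1.png") for n in("side","top")}
a=cv2.resize(im["side"][170:290,290:390],None,fx=4,fy=5,interpolation=cv2.INTER_CUBIC)
b=cv2.resize(im["top"][175:275,245:445],None,fx=2,fy=2,interpolation=cv2.INTER_CUBIC)
c=np.zeros((600,800,3),np.uint8); c[:,:400]=a; c[:200,400:]=b
c[210:590,400:]=cv2.resize(im["top"][210:270,370:440],(400,380),interpolation=cv2.INTER_CUBIC)
cv2.imwrite("pics/crop1.png",c)
d={n:np.load(n+"d.npy") for n in im}
def blob(n,box,lo,hi):
    r0,r1,c0,c1=box; h=cv2.cvtColor(im[n],cv2.COLOR_BGR2HSV)[r0:r1,c0:c1]
    m=cv2.inRange(h,lo,hi); y,x=np.nonzero(m); return np.array([y.mean()+r0,x.mean()+c0]),len(y),m
for nm,lo,hi,bt,bs in(("blue",(105,150,60),(125,255,255),(185,215,250,285),(185,215,318,345)),("orange",(5,150,100),(20,255,255),(185,215,298,325),(205,230,330,350))):
    pt,k,m=blob("top",bt,lo,hi); ps,ks,_=blob("side",bs,lo,hi)
    print(nm,pt,k,ps,ks,"top@.217",at_z("top",pt,.217),"side@.21",at_z("side",ps,.212),"tri",tri(ray("top",pt),ray("side",ps)))
    dd=d["top"][int(pt[0]),int(pt[1])]; print(" depth pt",at_d("top",pt,dd))
for n in im:
    # top-of-sleeve points by depth
    rc=(237,407) if n=="top" else (316,332)
    pts=[]
    for r in range(rc[0]-14,rc[0]+15):
        for cc in range(rc[1]-14,rc[1]+15):
            p=at_d(n,(r,cc),d[n][r,cc])
            if abs(p[2]-.11)<.006: pts.append(p)
    pts=np.array(pts); print(n,len(pts),pts.mean(0),pts.min(0),pts.max(0))
# plate corners white in top
h=cv2.cvtColor(im["top"],cv2.COLOR_BGR2HSV)[205:275,365:440]
m=cv2.inRange(h,(0,0,150),(180,50,255)); r=cv2.minAreaRect(np.argwhere(m).astype(np.float32)); print("plate",r)
cen=np.array(r[0])+[205,365]; print(at_z("top",cen,.01))
for n in im:
  for t in("scope","fixture","rack"):
    print(n,t,[(np.round(x["position"],1),round(x["score"],2)) for x in outline_of(n,t)[:3]])
```

```text
blue [201.8382 267.0662] 136 [194.5231 330.8615] 65 top@.217 [0.5748 0.2365 0.217 ] side@.21 [0.5769 0.2376 0.212 ] tri (array([0.5764, 0.237 , 0.2123]), np.float64(0.0007524412790686812))
 depth pt [0.5753 0.2367 0.2151]
orange [200.6506 313.5241] 166 [215.5111 339.4667] 90 top@.217 [0.5749 0.1118 0.217 ] side@.21 [0.5749 0.121  0.212 ] tri (array([0.5736, 0.1118, 0.2183]), np.float64(0.002062110447255861))
 depth pt [0.5755 0.1118 0.2146]
side 148 [ 0.4892 -0.164   0.1089] [ 0.4694 -0.1839  0.1042] [ 0.5096 -0.1414  0.1131]
top 116 [ 0.4878 -0.1605  0.1101] [ 0.4686 -0.1792  0.1044] [ 0.5077 -0.1409  0.1156]
plate ((36.17692184448242, 37.31538009643555), (46.76108932495117, 46.01688003540039), 29.744882583618164)
[ 0.4891 -0.1612  0.01  ]
side scope [(array([205.6, 331.9]), 0.8), (array([200.7, 252.8]), 0.66), (array([231. , 258.9]), 0.64)]
side fixture [(array([345.2, 329.3]), 0.68)]
side rack [(array([256.1, 349.9]), 0.71)]
top scope [(array([285.1, 219.5]), 0.9), (array([284.1, 162.8]), 0.85), (array([201.8, 266.6]), 0.51)]
top fixture [(array([239.5, 405.4]), 0.94)]
top rack [(array([205.2, 293. ]), 0.69), (array([203.4, 269.7]), 0.5)]
```

View pics/crop1.png

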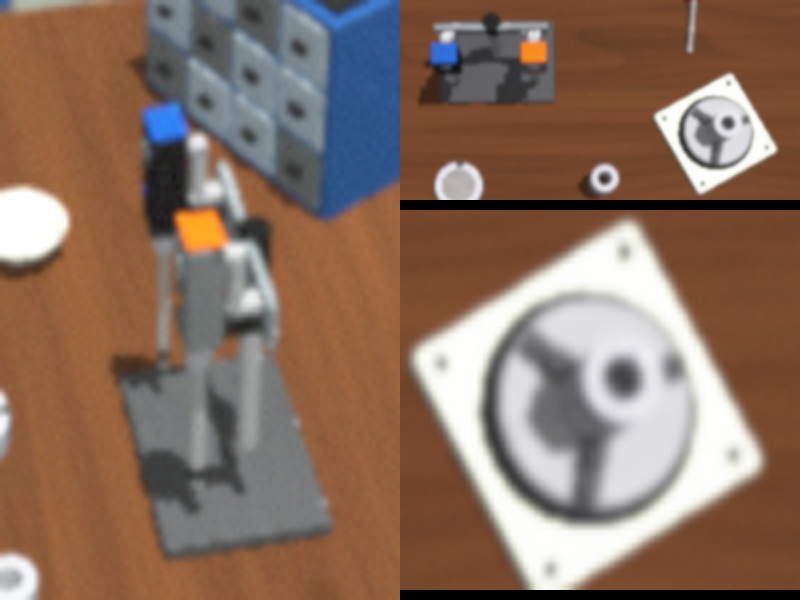

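The crop shows the blue-capped scope with black body hanging at side (203, 331), with the orange one in front of it. The sleeve in the chuck is at top (237, 409). This is the right one. Next I'll refine the rack yaw and the bore centre.

Run:
```python
from h import *
np.set_printoptions(precision=4,suppress=True)
im={n:cv2.imread(f"pics/{n}1.png") for n in("side","top")}
g=cv2.cvtColor(im["top"],cv2.COLOR_BGR2GRAY).astype(float)
# front edge of base plate (rows ~215-235) & right edge
def edge_row(c,r0,r1,col=None):
    k=np.abs(np.diff(cv2.cvtColor(im["top"],cv2.COLOR_BGR2HSV)[r0:r1,c,1].astype(float))); return r0+.5+(k**2@np.arange(len(k)))/(k**2).sum()
P=np.array([at_z("top",(edge_row(c,219,232),c),.006) for c in range(272,316,2)])
f=np.polyfit(P[:,1],P[:,0],1);print("front edge x=",f,"yaw",-np.degrees(np.arctan(f[0])),np.std(P[:,0]-np.polyval(f,P[:,1])))
s=cv2.cvtColor(im["top"],cv2.COLOR_BGR2HSV)[:,:,1].astype(float)
Q=[]
for r in range(192,222,2):
    k=np.abs(np.diff(s[r,316:330]));Q.append(at_z("top",(r,316.5+(k**2@np.arange(len(k)))/(k**2).sum()),.006))
Q=np.array(Q);f=np.polyfit(Q[:,0],Q[:,1],1);print("right edge y slope yaw",np.degrees(np.arctan(f[0])),np.std(Q[:,1]-np.polyval(f,Q[:,0])),Q[:,1].mean())
# bore: template-free circle alignment: maximise ring-minus-hole contrast over xy at z=.11
from scipy.optimize import minimize
a=np.linspace(0,2*np.pi,72,endpoint=False)
for n in im:
    gg=cv2.cvtColor(im[n],cv2.COLOR_BGR2GRAY).astype(np.float32)
    def cost(q):
        v=0
        for rad,w in((.0155,1),(.013,.5),(.018,.5),(.003,-.7),(.006,-.7),(.0085,-.6)):
            pr=np.array([proj(n,(q[0]+rad*np.cos(t),q[1]+rad*np.sin(t),.110)) for t in a]).astype(np.float32)
            v+=w*cv2.remap(gg,pr[None,:,1],pr[None,:,0],cv2.INTER_LINEAR).mean()
        return -v
    G=[(cost((x,y)),x,y) for x in np.arange(.479,.4995,.002) for y in np.arange(-.172,-.152,.002)]
    b=min(G); r=minimize(cost,b[1:],method="Nelder-Mead",options=dict(initial_simplex=[b[1:],(b[1]+.002,b[2]),(b[1],b[2]+.002)],xatol=1e-4)); print(n,r.x,r.fun,proj(n,(*r.x,.11)))
```

```text
front edge x= [0.0081 0.5452] yaw -0.4638847642317455 0.0006089819652692098
right edge y slope yaw 2.6510013764560663 0.0030862015191784682 0.0896539849916102Traceback (most recent call last):
  File "<stdin>", line 26, in <module>
  File "<stdin>", line 23, in cost
  File "h.py", line 14, in proj
    m,f=K(n);P=np.array(m["pose"]); c=P[:3,:3].T@(np.array(p)-P[:3,3]); u=c[:2]/c[2]; u=u*(1+m["k1"]*(u@u)); return np.array([u[1]*f+m["cy"],u[0]*f+m["cx"]])
        ~^^^
  File "h.py", line 4, in K
    m=camera_model(n); f=240/np.tan(np.radians(m["fovy"])/2); return m,f
ValueError: time passes only in moves, steps and waits
```

>>> {"name": "jog_arm", "arguments": {"commands": [[[0,0,0.1],[4,-4,0],1],[[0,0,0.2],[9,-9,0],1],[[0,0,0.3],[14,-13,0],1],[[0,0,0.395],[19,-18,0],1],[[0,0,0.395],[25,-23,0],1],[[0,0,0.395],[30,-27,0],1],[[0,0,0.395],[35.4,-29.4,0],1],[[0,0,0.395],[35.4,-29.4,0],1],[[0,0,0.395],[35.4,-29.4,0],1],[[0,0,0.395],[35.4,-29.4,0],1]]}}

```text
t: 2.45
tool_pos: [0.5745, 0.2372, 0.3037]
eef_rot: [180.0, -0.0, -180.0]
wrist_force: [-0.4, 0.5, -0.4]
width: 0.0854
gripper_force: 0.0
```

>>> {"name": "jog_arm", "arguments": {"commands": [[[0,0,0],[0.1,0,-1.5],1],[[0,0,0],[0.1,0,-3],1],[[0,0,0],[0.1,0,-4.5],1],[[0,0,0],[0.1,0,-5.5],1],[[0,0,0],[0.1,0,-6.3],1],[[0,0,0],[0.1,0,-6.3],1],[[0,0,0],[0.1,0,-6.3],1]]}}

```text
t: 3.32
tool_pos: [0.5765, 0.2368, 0.2415]
eef_rot: [180.0, 0.1, -180.0]
wrist_force: [0.9, -0.5, 0.1]
width: 0.0853
gripper_force: 0.0
```

Run:
```python
s=open("h.py").read()
s=s.replace("def K(n):\n    m=camera_model(n);","from functools import lru_cache\n@lru_cache\ndef K(n):\n    m=camera_model(n);")
open("h.py","w").write(s)
from h import *
np.set_printoptions(precision=4,suppress=True)
p,d=camera("side"); cv2.imwrite("pics/side2.png",p); cv2.imwrite("pics/side2c.png",cv2.resize(p[140:290,280:400],(480,600),interpolation=cv2.INTER_CUBIC))
from scipy.optimize import minimize
a=np.linspace(0,2*np.pi,72,endpoint=False)
for n in("side","top"):
    gg=cv2.cvtColor(cv2.imread(f"pics/{n}1.png"),cv2.COLOR_BGR2GRAY).astype(np.float32)
    def cost(q):
        v=0
        for rad,w in((.0155,1),(.013,.5),(.018,.5),(.003,-.7),(.006,-.7),(.0085,-.6)):
            pr=np.array([proj(n,(q[0]+rad*np.cos(t),q[1]+rad*np.sin(t),.110)) for t in a]).astype(np.float32)
            v+=w*cv2.remap(gg,pr[None,:,1],pr[None,:,0],cv2.INTER_LINEAR).mean()
        return -v
    G=[(cost((x,y)),x,y) for x in np.arange(.479,.4995,.002) for y in np.arange(-.172,-.152,.002)]
    b=min(G); r=minimize(cost,b[1:],method="Nelder-Mead",options=dict(initial_simplex=[b[1:],(b[1]+.002,b[2]),(b[1],b[2]+.002)],xatol=1e-4)); print(n,r.x,r.fun,proj(n,(*r.x,.11)))
```

```text
side [ 0.4886 -0.1623] -123.58281707763672 [316.5085 331.822 ]
top [ 0.4894 -0.1607] -233.59201049804688 [235.998  408.6566]
```

View pics/side2c.png

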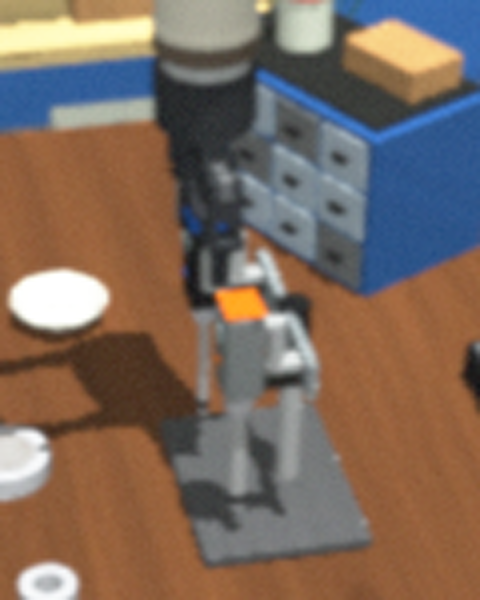

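The gripper straddles the blue cap (crop row 215, col 195), clear of the orange scope. Closing now.

>>> {"name": "jog_arm", "arguments": {"commands": [[[0,0,0],[0,0,0],0.6],[[0,0,0],[0,0,0],0.5],[[0,0,0],[0,0,0],0.45],[[0,0,0],[0,0,0],0.4],[[0,0,0],[0,0,0],0.3],[[0,0,0],[0,0,0],0.2],[[0,0,0],[0,0,0],0.1],[[0,0,0],[0,0,0],0.1],[[0,0,0],[0,0,0],0.1]], "force": 40}}

```text
t: 4.5
tool_pos: [0.5762, 0.2369, 0.2411]
eef_rot: [180.0, 0.0, -180.0]
wrist_force: [-1.2, 2.5, 3.7]
width: 0.0355
gripper_force: 40.2
```

>>> {"name": "jog_arm", "arguments": {"commands": [[[0,0,0],[0,0,0.5],0.1],[[0,0,0],[0,0,1.2],0.1],[[0,0,0],[0,0,2],0.1],[[0,0,0],[0,0,3],0.1],[[0,0,0],[0,0,4],0.1],[[0,0,0],[0,0,5],0.1],[[0,0,0],[-1,0,6],0.1],[[0,0,0],[-2,0,7],0.1],[[0,0,0],[-3.5,0,8],0.1],[[0,0,0],[-5,0,9],0.1],[[0,0,0],[-6.5,0,10],0.1],[[0,0,0],[-8,0,11],0.1],[[0,0,0],[-8.8,0,12.5],0.1],[[0,0,0],[-8.8,0,12.5],0.1],[[0,0,0],[-8.8,0,12.5],0.1]]}}

```text
t: 6.38
tool_pos: [0.4883, 0.2367, 0.3657]
eef_rot: [-180.0, -0.0, -180.0]
wrist_force: [0.1, 0.5, -2.8]
width: 0.035
gripper_force: 41.1
```

Run:
```python
from h import *
p,d=camera("side"); cv2.imwrite("pics/side3.png",p); cv2.imwrite("pics/side3c.png",cv2.resize(p[90:290,240:400],(480,600),interpolation=cv2.INTER_CUBIC))
print([(np.round(x["position"],1),round(x["score"],2)) for t in("scope","scope_window") for x in landmark_of("side",t)[:4]],observe()["wrist_force"])
print(proj("side",(.488,.237,.160)),proj("side",(.488,.237,.3)))
```

```text
[(array([181.8, 265.5]), 0.79), (array([231.8, 221.3]), 0.63), (array([169.3, 298.8]), 0.4), (array([227.7, 221.9]), 0.85), (array([295.7, 294.2]), 0.68), (array([183.3, 267.9]), 0.51), (array([211.6, 306.1]), 0.48)] [ 0.06122116  0.25966237 -2.36624851]
[212.69546832 302.06805763] [171.40213771 300.84730539]
```

View pics/side3c.png

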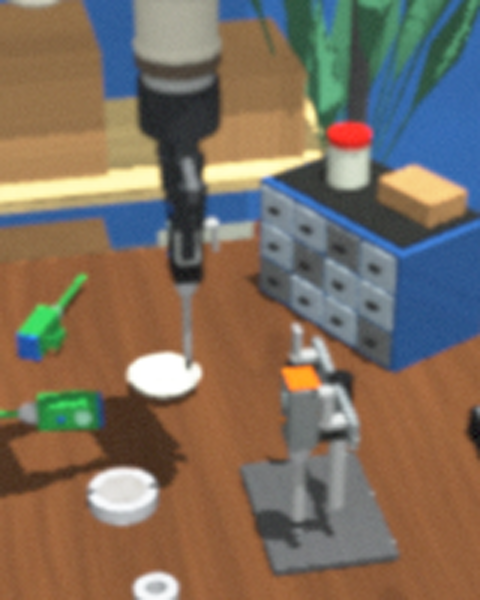

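The scope is off the hook, upright in the gripper, tip near side crop (370, 190). Now carry it over the bore.

>>> {"name": "jog_arm", "arguments": {"commands": [[[0,0,0],[0,-1,0],0.1],[[0,0,0],[0,-3,0],0.1],[[0,0,0],[0,-6,0],0.1],[[0,0,0],[0,-9.5,0],0.1],[[0,0,0],[0,-13,0],0.1],[[0,0,0],[0,-16.5,0],0.1],[[0,0,0],[0,-20,0],0.1],[[0,0,0],[0,-23.5,0],0.1],[[0,0,0],[0,-27,0],0.1],[[0,0,0],[0,-30.5,0],0.1],[[0,0,0],[0,-34,0],0.1],[[0,0,0],[0.1,-37,0],0.1],[[0,0,0],[0.1,-39,0],0.1],[[0,0,0],[0.1,-39.8,0],0.1],[[0,0,0],[0.1,-39.8,-2],0.1],[[0,0,0],[0.1,-39.8,-3],0.1],[[0,0,0],[0.1,-39.8,-3],0.1],[[0,0,0],[0.1,-39.8,-3],0.1],[[0,0,0],[0.1,-39.8,-3],0.1]]}}

```text
t: 8.9
tool_pos: [0.4895, -0.1612, 0.3367]
eef_rot: [-180.0, 0.1, -180.0]
wrist_force: [0.5, -0.2, -1.8]
width: 0.0356
gripper_force: 41.1
```

Run:
```python
from h import *
np.set_printoptions(precision=4,suppress=True)
o=observe(); T=o["tool_pos"]; tip=T[2]-.2061; print(T,tip,o["eef_rot"],o["width"])
for n in("side","top"):
    p,d=camera(n); cv2.imwrite(f"pics/{n}4.png",p); np.save(n+"4d.npy",d)
print("proj tip/collar",proj("side",(T[0],T[1],tip)),proj("side",(T[0],T[1],tip+.088)),"mouth",proj("side",(.489,-.1615,.11)))
p=cv2.imread("pics/side4.png");c=cv2.resize(p[260:360,290:380],(540,600),interpolation=cv2.INTER_CUBIC)
t=cv2.imread("pics/top4.png");e=cv2.resize(t[200:275,370:440],(260,280),interpolation=cv2.INTER_CUBIC)
out=np.zeros((600,800,3),np.uint8);out[:,:540]=c;out[:280,540:]=e;cv2.imwrite("pics/c4.png",out)
```

```text
[ 0.4895 -0.1612  0.3367] 0.13061186733204 [-179.959     0.0684 -179.9718] 0.03558879205133198
proj tip/collar [310.0377 332.174 ] [282.4942 332.5849] mouth [316.2605 331.9236]
```

View pics/c4.png

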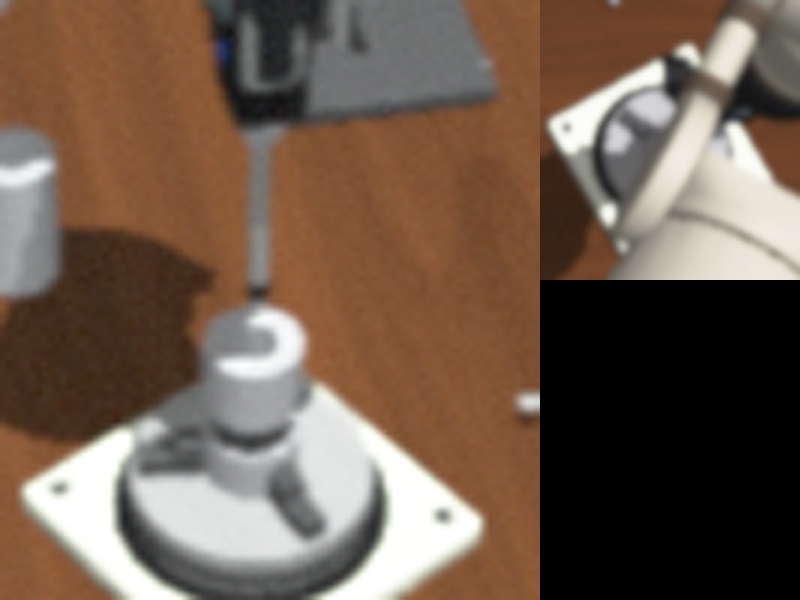

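Run:
```python
from h import *
np.set_printoptions(precision=3,suppress=True)
T=[.4895,-.1612]; tip=.1306
p=cv2.imread("pics/side4.png"); s=cv2.cvtColor(p,cv2.COLOR_BGR2HSV)[:,:,1].astype(float); d=np.load("side4d.npy")
res=[]
for r in range(285,306):
    w=s[r,322:344]; bg=np.median(w); k=np.clip(bg-w-25,0,None); c=322+(k@np.arange(22))/k.sum()
    z=tip+(310.04-r)/(310.04-282.49)*.088; res.append(c-proj("side",(*T,z))[1])
print("rod col minus predicted",np.array(res),np.mean(res))
# sleeve centre column, rows on outer wall
p1=cv2.imread("pics/side1.png").astype(float)
for im,nm in((p1,"1"),(p.astype(float),"4")):
    R=[]
    for r in range(320,328):
        sat=cv2.cvtColor(im.astype(np.uint8),cv2.COLOR_BGR2HSV)[r,:,1].astype(float)
        w=sat[318:346]; th=(w.min()+w.max())/2; i=np.where(w<th)[0]
        a,b=i[0],i[-1]; L=a-(th-w[a])/(w[a-1]-w[a]) if a else 0; Rr=b+(th-w[b])/(w[b+1]-w[b]) if b<27 else 27
        R.append((318+L,318+Rr,318+(L+Rr)/2))
    print(nm,np.array(R))
for z in(.11,.1,.085): print(z,proj("side",(.489,-.1615,z)),proj("side",(.491,-.1615,z)))
# depth: rod surface points vs sleeve
P=np.array([at_d("side",(r,c),d[r,c]) for r in range(286,306) for c in(332,333)]); print("rod pts",P[:,:2].mean(0),np.median(P,0),P.std(0))
```

```text
rod col minus predicted [0.349 0.417 0.372 0.391 0.358 0.32  0.249 0.165 0.243 0.147 0.201 0.221
 0.269 0.316 0.358 0.337 0.395 0.37  0.436 0.313 0.35 ] 0.3130856639925945
1 [[323.023 340.301 331.662]
 [323.129 340.326 331.727]
 [323.052 340.84  331.946]
 [322.067 342.259 332.163]
 [320.162 343.958 332.06 ]
 [319.107 344.541 331.824]
 [318.611 344.8   331.706]
 [318.    345.    331.5  ]]
4 [[322.348 340.292 331.32 ]
 [322.278 340.305 331.291]
 [322.41  340.774 331.592]
 [321.922 342.352 332.137]
 [320.4   343.633 332.017]
 [319.143 344.464 331.804]
 [318.95  344.5   331.725]
 [318.786 345.    331.893]]
0.11 [316.26  331.924] [316.139 332.719]
0.1 [319.187 331.881] [319.065 332.673]
0.085 [323.525 331.818] [323.403 332.604]
rod pts [ 0.489 -0.165] [ 0.489 -0.165  0.181] [0.001 0.002 0.018]
```

The side view shows the rod tip at (310.4, 332.5), directly over the mouth (316, 331.8) and about 1 mm too far in +x. I'll correct that and enter partway.

>>> {"name": "jog_arm", "arguments": {"commands": [[[0,0,0],[-0.12,-0.03,0],0.1],[[0,0,0],[-0.12,-0.03,0],0.1],[[0,0,0],[-0.12,-0.03,-0.6],0.1],[[0,0,0],[-0.12,-0.03,-1.3],0.1],[[0,0,0],[-0.12,-0.03,-2],0.1],[[0,0,0],[-0.12,-0.03,-2.7],0.1],[[0,0,0],[-0.12,-0.03,-3.3],0.1],[[0,0,0],[-0.12,-0.03,-3.6],0.1],[[0,0,0],[-0.12,-0.03,-3.6],0.1],[[0,0,0],[-0.12,-0.03,-3.6],0.1]]}}

```text
t: 10.25
tool_pos: [0.4881, -0.1616, 0.3002]
eef_rot: [-180.0, 0.0, -180.0]
wrist_force: [-0.1, -1.1, -1.2]
width: 0.0357
gripper_force: 41.1
```

Run:
```python
from h import *
np.set_printoptions(precision=3,suppress=True)
o=observe();print(o["tool_pos"],o["wrist_force"]);T=o["tool_pos"]
p,d=camera("side");cv2.imwrite("pics/side5.png",p)
s=cv2.cvtColor(p,cv2.COLOR_BGR2HSV)[:,:,1].astype(float)
res=[]
for r in range(297,311):
    w=s[r,322:344]; k=np.clip(np.median(w)-w-25,0,None); res.append(322+(k@np.arange(22))/k.sum())
print(np.array(res),proj("side",(T[0],T[1],.11)))
cv2.imwrite("pics/c5.png",cv2.resize(p[290:345,305:360],(600,600),interpolation=cv2.INTER_CUBIC))
```

```text
[ 0.488 -0.162  0.3  ] [-0.094 -1.065 -1.164]
[332.189 332.193 332.155 332.199 332.17  332.147 332.05  331.954 331.968
 331.932 331.904 331.928 331.989 332.008] [316.353 331.575]
```

View pics/c5.png

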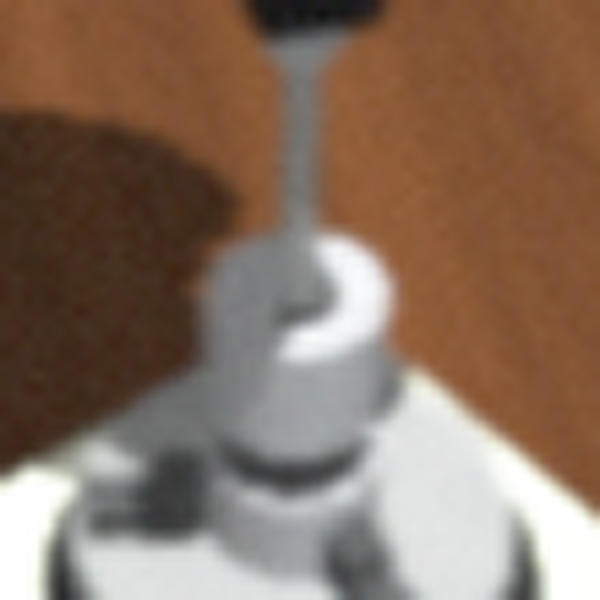

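The rod enters the bore centrally: rod at col 332.0, sleeve centre at col 331.8, with an even gap to the rim. I'll lower it the remaining distance.

>>> {"name": "jog_arm", "arguments": {"commands": [[[0,0,0],[0,0,-0.5],0.1],[[0,0,0],[0,0,-1.1],0.1],[[0,0,0],[0,0,-1.7],0.1],[[0,0,0],[0,0,-2.3],0.1],[[0,0,0],[0,0,-2.8],0.1],[[0,0,0],[0,0,-3.2],0.1],[[0,0,0],[0,0,-3.35],0.1],[[0,0,0],[0,0,-3.35],0.1],[[0,0,0],[0,0,-3.35],0.1],[[0,0,0],[0,0,-3.35],0.1]]}}

```text
t: 11.55
tool_pos: [0.4881, -0.1616, 0.2666]
eef_rot: [-180.0, 0.0, -180.0]
wrist_force: [0.1, -0.1, -1.4]
width: 0.0356
gripper_force: 41.1
```

Run:
```python
from h import *
np.set_printoptions(precision=3,suppress=True)
o=observe();T=o["tool_pos"];print(T,o["wrist_force"],o["eef_rot"],o["width"],o["gripper_force"],np.abs(o["qvel"]).max())
p,d=camera("side");cv2.imwrite("pics/side6.png",p)
print("collar bottom",proj("side",(*T[:2],.148)))
cv2.imwrite("pics/c6.png",cv2.resize(p[270:340,300:370],(600,600),interpolation=cv2.INTER_CUBIC))
```

```text
[ 0.488 -0.162  0.267] [ 0.098 -0.062 -1.396] [-179.987    0.021 -179.99 ] 0.03563585688947244 41.12787902355194 0.23513311762739889
collar bottom [304.973 331.716]
```

View pics/c6.png

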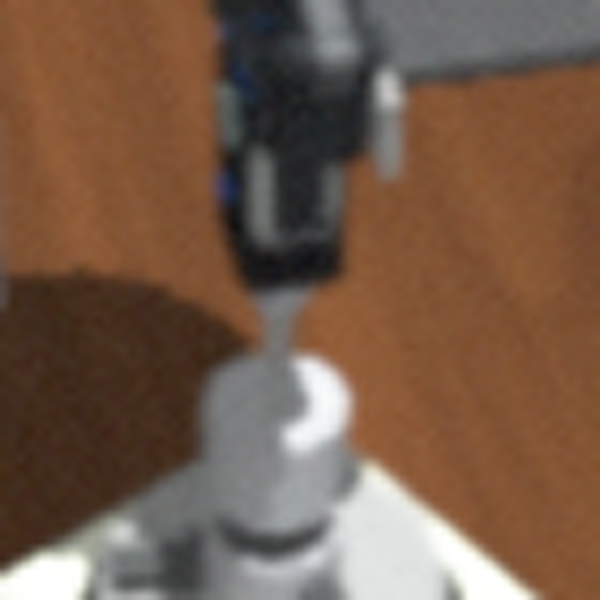

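The rod is centred in the bore (crop rod col 277, sleeve centre col 277), no contact force shows and the arm is still. Handing in.

```bash
python3 -c "
from rig import *
print(sign_off())"
```

```text
the job is handed in; nothing more can be done
None
```

The job is handed in. The blue-capped borescope is gripped upright in the bore, centred in the side view, with its window at about cross-hole height (worked out from the arm's height) and no sign of contact. `sign_off()` gave no verdict.

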